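# Load the drying tray and hold the dust gate half open

## Robot

A 7-joint arm with a two-finger parallel gripper is mounted at the origin on the work surface. World frame = base frame: x ahead of the robot, y to its left, z up, the work surface at z = 0. Lengths are in m, angles in rad, forces in N, time in s.
With the tool pointing down it reaches from about 0.4 to 0.85 m from the base axis. Payload 10.4 kg.
Tool frame: the origin (TCP) lies on the centre line of the jaws, within the pads' length; the fingertips stand 8 mm ahead of it and the grasp point (between the pads) lies 11 mm behind it (r.finger_overhang is the distance from the TCP to the fingertips, in m); z points along the fingers, y is the line along which they close (so a half turn about z gives the same grasp; the last joint's range is limited). The gripper opens to 87 mm and grips with 3 to 60 N. Pads are 19 mm wide; open, the fingers measure 117 mm over their backs; the gripper's body (75 mm by 190 mm) begins 51 mm behind the grasp point.
Start: joints at [1.171, 0.332, -0.065, 1.46, 0.022, 1.35, -0.088], TCP at [0.23, -0.581, 0.231] pointing down, gripper open.
Joint ranges: [-2.6, 2.6], [-0.5, 2.12], [-1.47, 1.34], [0.16, 2.42], [-1.27, 4.41], [0.06, 2.06], [-2.6, 2.6]. Speed limits (rad/s): [2.22, 2.22, 2.79, 2.79, 3.14, 3.14, 3.14].

## Interface

Orientations are given as a unit quaternion [x, y, z, w].
In Python, from bench import r, vision gives the robot as it stands.
- The arm moves only by the tool drive_tool, never from a script. Its argument "series" is a list of rows, each a list of 2 entries, a list of its own where there are three numbers: the shift along the world's x, y, z in cm, then the turn about the world's z in degrees. A call has exactly 10 rows; each row shifts and turns the commanded pose from where the row before left it; what a row does not reach is not made up. A row lasts 1/8 s, in which the tool goes at most 62.5 mm and 10.7 degrees, less where a joint would pass 70% of its speed; a pose out of reach is approached as far as the arm can. A call with a gripper value outside its range is refused whole. "hand" is the closure, from 0 (fully open) to 1 (shut), set as the call begins (left out, the last holds). The fingers move at their own pace and stop on an object; "newtons" is the grip in N (left out, the last holds). Time passes only in rows, so rows that do not move let the fingers close, or fill a call up. It gives the time, the measured TCP pose, the force, the opening and the grip force at its end, in the units of the state.
- r.read_state(): the state, without advancing time (a new reading comes with each control period).
- vision.camera(name): name is "side" or "top"; returns a dict with "color" (384x512x3 uint8, red, green, blue), "intrinsics" (3x3 intrinsics, pixels), "R" (3x3) and "t" (3): a world point X has camera coordinates R X + t. Camera axes: x right, y down, z forward; pixel columns grow to the right and rows downward; lengths in m; the calibration is good to about 2 mm. A picture is of the moment at which its call begins. There is no depth.
- r.close_job(): hands the job in; it is judged then, once.
The state is a dict: "time": time; "joint_positions": joint angles; "joint_vel": joint speeds; "joint_torque": joint torques, N m; "ee_pos": TCP position; "eef_rot": TCP orientation; "ft_force": force on the tool from outside, world axes, zero at the start; "torque": the same for the moment, N m; "width": finger opening in m; "grip_force": force on a finger pad.
Only numpy, scipy, OpenCV 4.12 (cv2) and the standard library are available. Lean on these libraries where they do the work, as an engineer would, in place of code of your own. Each camera call takes 0.05 s, during which the arm holds its last target. There are 200 camera calls.

## Task

Set the three loose hexagonal tile pieces gently, without dropping them, flat into the three empty wells of the drying tray on the extraction box, so that each of its six wells holds one piece. Then draw the self-closing blast gate beside the box out by its black pull to half open, never past three quarters so that the draught does not lift the pieces, and finish still holding it there at half travel against its spring. Leave the tools and the tile sherd on the bench where they lie.

Things in the scene. Friction and masses are not known exactly. Their poses are not given: they have to be found in the camera images.
- station: fixed dust-extraction station: origin on the bench under the centre of a grey sheet-metal downdraught box, 200 mm (x) by 260 mm (y), 80 mm high, with a slotted top on which the tray stands; z up. A 63 mm duct leaves its +y side through the blast gate, then bends and runs away on the bench along the station's +x, on the line y = 250 mm, top at 76 mm
- gate_housing (a point): foremost point of the fixed blast-gate housing (its spring barrel's front end), 91 mm above the bench on the pull's slide line. Housing: upright aluminium plates from 4 to 104 mm behind this (station's +x), 16 mm across, top 81 mm; the barrel on top of them is 21 mm thick, top 102 mm above the bench
- tray: shallow wooden drying tray with a perforated metal floor, 148 mm (x) by 212 mm (y), 14 mm high, lying on the station's box, immovable; origin at the centre of its underside (80 mm above the bench), floor 6 mm thick, z up
- well0 (a point): centre of the mesh floor of one well of the drying tray, z up; wells are 44 mm square, 8 mm deep, 64 mm apart (2 along the tray's x by 3 along its y); -x row, -y end. Three of the six wells hold a piece at the start (any three), the other three show only a thin smear of red dust, which is no obstacle
- well1 (a point): centre of the mesh floor of one well of the drying tray, z up; wells are 44 mm square, 8 mm deep, 64 mm apart (2 along the tray's x by 3 along its y); -x row, middle. Three of the six wells hold a piece at the start (any three), the other three show only a thin smear of red dust, which is no obstacle
- well2 (a point): centre of the mesh floor of one well of the drying tray, z up; wells are 44 mm square, 8 mm deep, 64 mm apart (2 along the tray's x by 3 along its y); -x row, +y end. Three of the six wells hold a piece at the start (any three), the other three show only a thin smear of red dust, which is no obstacle
- well3 (a point): centre of the mesh floor of one well of the drying tray, z up; wells are 44 mm square, 8 mm deep, 64 mm apart (2 along the tray's x by 3 along its y); +x row, -y end. Three of the six wells hold a piece at the start (any three), the other three show only a thin smear of red dust, which is no obstacle
- well4 (a point): centre of the mesh floor of one well of the drying tray, z up; wells are 44 mm square, 8 mm deep, 64 mm apart (2 along the tray's x by 3 along its y); +x row, middle. Three of the six wells hold a piece at the start (any three), the other three show only a thin smear of red dust, which is no obstacle
- well5 (a point): centre of the mesh floor of one well of the drying tray, z up; wells are 44 mm square, 8 mm deep, 64 mm apart (2 along the tray's x by 3 along its y); +x row, +y end. Three of the six wells hold a piece at the start (any three), the other three show only a thin smear of red dust, which is no obstacle
- piece0: off-white unglazed floor-tile piece, a regular hexagonal prism 28 mm across flats (32 mm across corners), 18 mm thick, about 27 g, all six alike; origin at the centre of the underside, z up out of the top face, two corners on its x axis and two flats facing along +-y (flats also every 60 deg); lies loose on the bench at the start
- piece1: off-white unglazed floor-tile piece, a regular hexagonal prism 28 mm across flats (32 mm across corners), 18 mm thick, about 27 g, all six alike; origin at the centre of the underside, z up out of the top face, two corners on its x axis and two flats facing along +-y (flats also every 60 deg); lies loose on the bench at the start
- piece2: off-white unglazed floor-tile piece, a regular hexagonal prism 28 mm across flats (32 mm across corners), 18 mm thick, about 27 g, all six alike; origin at the centre of the underside, z up out of the top face, two corners on its x axis and two flats facing along +-y (flats also every 60 deg); lies loose on the bench at the start
- piece3: off-white unglazed floor-tile piece, a regular hexagonal prism 28 mm across flats (32 mm across corners), 18 mm thick, about 27 g, all six alike; origin at the centre of the underside, z up out of the top face, two corners on its x axis and two flats facing along +-y (flats also every 60 deg); already lies in one of the wells at the start
- piece4: off-white unglazed floor-tile piece, a regular hexagonal prism 28 mm across flats (32 mm across corners), 18 mm thick, about 27 g, all six alike; origin at the centre of the underside, z up out of the top face, two corners on its x axis and two flats facing along +-y (flats also every 60 deg); already lies in one of the wells at the start
- piece5: off-white unglazed floor-tile piece, a regular hexagonal prism 28 mm across flats (32 mm across corners), 18 mm thick, about 27 g, all six alike; origin at the centre of the underside, z up out of the top face, two corners on its x axis and two flats facing along +-y (flats also every 60 deg); already lies in one of the wells at the start
- gate (a joint): travel of the blast gate's sliding blade in m: 0 = shut (as at the start), 0.030 = half open, 0.060 = fully open. It slides level along the station's -x, away from the housing. A return spring shuts it: about 3 N when shut, 10.5 N at half, 18 N fully open (250 N/m), plus 0.5 N friction
- gate_grip (a point): middle of the blade's pull, a black upright paddle 14 mm along the slide, 36 mm across it, from 28 mm below to 18 mm above this point (top 140 mm above the bench); moves with the blade along the station's -x. A rod (top 94 mm above the bench) joins its foot to the spring barrel. A rail on the bench below has three lines: shut, half and full. In front and beside it is free
- chisel_a: wood-handled chisel, 250 mm long, 29 mm high, lying along its x axis between the loose pieces; bystander, to be left alone; origin about at its middle on the bench
- chisel_b: wood-handled chisel, 230 mm long, 29 mm high, lying along its x axis; bystander, to be left alone; origin about at its middle on the bench
- hammer: hammer, 300 mm long, lying along its x axis, head at +x; bystander, to be left alone; origin about at its middle on the bench
- brush: flat dusting brush, 245 mm long, 64 mm wide, 24 mm high, lying along its x axis, origin 105 mm from the bristle ends; bystander, to be left alone
- sherd: broken piece of floor tile, about 90 by 88 mm, 18 mm thick, too big for a well; bystander, to be left alone; origin about at its middle on the bench
- spike: steel point chisel, 210 mm long, 12 mm thick, lying along its x axis; bystander, to be left alone; origin about at its middle on the bench
Not all that is in view belongs to the job. What is shaped like the piece2 but green or purple is not meant.

How it is judged:
By the outcome, as a careful person would: the job done as asked, in the order asked, and still so for the second after the job is handed in, while the arm keeps its last pose, push and grip.
It also fails if it takes over 72 s, if anything falls off the work surface, if the arm or the gripper's body presses on something with over 40 N, if the wrist force passes 120 N, or if a joint passes its speed limit or range.

## Working session

There is one attempt and no reset: what is moved stays moved. The work goes in short steps, Python scripts to look and compute and a tool call to move; the robot and the scene stay as the last step left them, time stands still between calls to the robot, and variables do not carry over. Pictures are saved under pics/ and viewed, at most 10 in all, crops included, and the job is handed in when it is done.

Besides the shell and the picture viewer there is one more tool, called after "Request:" as name(argument=value, ...) on one line, values as JSON. drive_tool: Moves the arm, as the interface text tells. Its arguments: {"type":"object","properties":{"series":{"type":"array"},"hand":{"type":"number"},"newtons":{"type":"number"}},"required":["series"]}

```bash
mkdir -p pics; cat > h.py <<'E'
import numpy as np, cv2
from bench import r, vision
def snap(n):
    c=vision.camera(n); c={k:(np.array(v)) for k,v in c.items()}
    return c
def ray(c,u,v):
    K,R,t=c['intrinsics'],c['R'],c['t']
    d=R.T@np.linalg.inv(K)@np.array([u,v,1.]); o=-R.T@t
    return o,d
def onz(c,u,v,z):
    o,d=ray(c,u,v); return o+d*(z-o[2])/d[2]
def proj(c,X):
    p=c['intrinsics']@(c['R']@np.array(X,float)+c['t']); return p[:2]/p[2]
def save(c,f,s=1,box=None):
    im=c['color'][:,:,::-1]
    if box: im=im[box[1]:box[3],box[0]:box[2]]
    cv2.imwrite('pics/'+f,cv2.resize(im,None,fx=s,fy=s,interpolation=cv2.INTER_CUBIC))
E
python3 - <<'E'
from h import *
for n in('top','side'):
    c=snap(n); save(c,n+'0.png',1.5); np.savez(n+'0.npz',**c)
    print(n,-c['R'].T@c['t'],c['R'][2],c['intrinsics'][0,0])
s=r.read_state();print(s)
E
```

```text
top [0.24189592 0.03039762 1.64013898] [ 0.22146131  0.0092772  -0.97512503] 428.5475609686174
side [ 0.54463513 -0.767695    0.88614571] [ 0.03438926  0.72407023 -0.6888684 ] 405.54549006877045
{'time': 0.1, 'joint_positions': array([ 1.17138592,  0.33278375, -0.06470895,  1.46084207,  0.02160163,
        1.34990683, -0.08848804]), 'joint_vel': array([ 0.00195374, -0.00254054, -0.0008673 , -0.00087043,  0.00054871,
       -0.00010483, -0.00048465]), 'joint_torque': array([ 2.06005439e-03, -6.24543929e+01,  2.50961480e-02, -3.90720606e+01,
       -6.13635778e-02,  3.65806755e-02,  3.68677956e-05]), 'ee_pos': array([ 0.22985231, -0.58084221,  0.22985637]), 'eef_rot': array([ 9.82300273e-01,  1.87312003e-01, -1.43566503e-04, -6.05447499e-04]), 'ft_force': array([ 0.66487801,  0.10584111, -0.03252965]), 'torque': array([-0.01831438, -0.03453302, -0.02681776]), 'grip_force': 0.0, 'width': 0.0871535190150012}
```

View pics/top0.png

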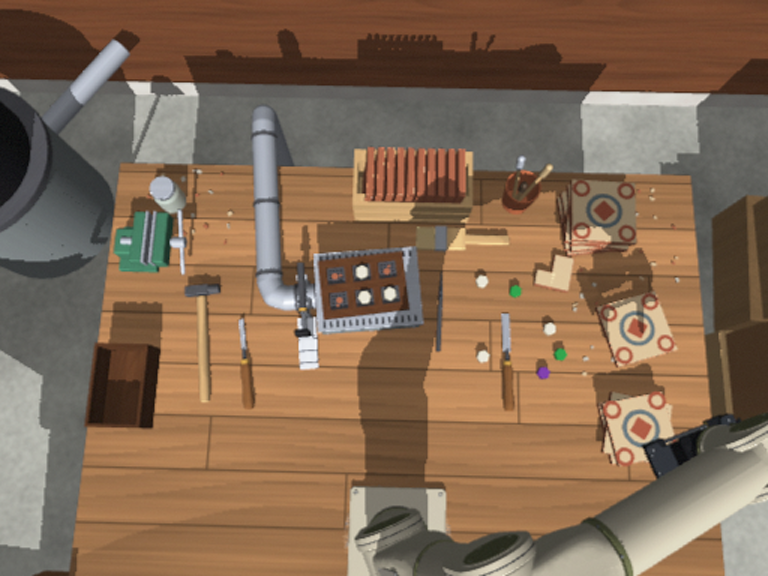

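View pics/side0.png

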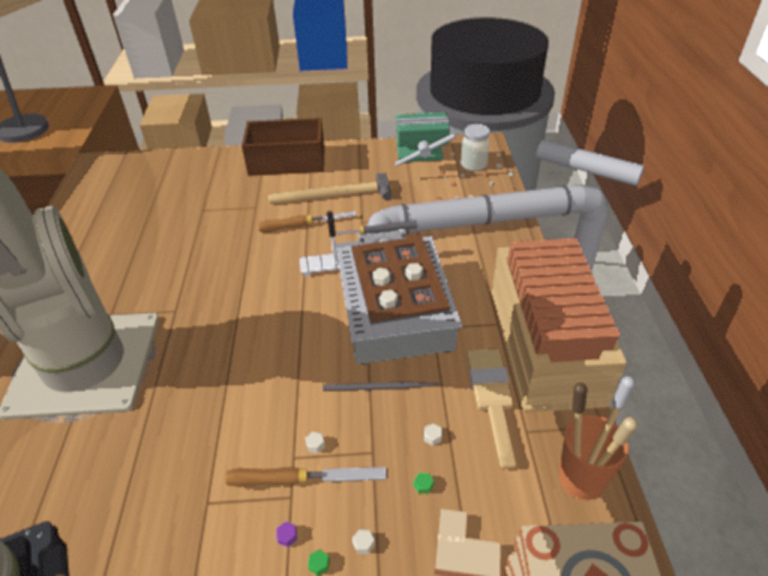

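Top view (1.5x px): the white loose hexagons are at (482,281), (550,328) and (483,356). The look-alikes are green at (515,290) and (560,354) and purple at (543,373), so they are not meant. Three white pieces sit in the tray at (362,271), (364,297) and (390,293), and the empty wells are at (335,275), (387,269) and (338,299). The gate is at about (303,300), with its black pull near (303,330).

```bash
python3 - <<'E'
from h import *
for n in('top','side'):
    c=dict(np.load(n+'0.npz')); hsv=cv2.cvtColor(c['color'],cv2.COLOR_RGB2HSV)
    m=((hsv[...,1]<60)&(hsv[...,2]>165)).astype(np.uint8)
    N,l,st,ce=cv2.connectedComponentsWithStats(m)
    print(n)
    for i in range(1,N):
        if 25<st[i,4]<400: print(ce[i].round(1),st[i,4],'bench z=.009',onz(c,*ce[i],.012).round(4)[:2],'tray',onz(c,*ce[i],.099).round(4)[:2])
c=dict(np.load('top0.npz')); save(c,'tcrop.png',5,(190,155,300,255))
a=cv2.resize(c['color'][170:260,300:400,::-1],None,fx=6,fy=6,interpolation=cv2.INTER_CUBIC); cv2.imwrite('pics/pcrop.png',a)
E
```

```text
top
[ 4.9 56.8] 56 bench z=.009 [1.1686 1.1156] tray [1.1191 1.0576]
[94.1 69.6] 338 bench z=.009 [1.1179 0.7335] tray [1.0711 0.6959]
[120.2  68.9] 361 bench z=.009 [1.1238 0.625 ] tray [1.0767 0.5932]
[174.   82.6] 62 bench z=.009 [1.0667 0.396 ] tray [1.0227 0.3765]
[98.7 98. ] 158 bench z=.009 [0.9907 0.7006] tray [0.9507 0.6648]
[115.3  90.1] 40 bench z=.009 [1.0274 0.6359] tray [0.9855 0.6035]
[105.6  90.2] 26 bench z=.009 [1.0261 0.6759] tray [0.9841 0.6414]
[395.  112.1] 29 bench z=.009 [ 0.957 -0.511] tray [ 0.9187 -0.4821]
[110. 131.] 309 bench z=.009 [0.8486 0.6399] tray [0.8162 0.6074]
[ 83.4 160.5] 27 bench z=.009 [0.7224 0.7333] tray [0.6967 0.6957]
[119.3 168. ] 90 bench z=.009 [0.6951 0.5876] tray [0.6709 0.5578]
[270.3 170.7] 36 bench z=.009 [ 0.6982 -0.009 ] tray [ 0.6738 -0.0069]
[240.8 180.8] 52 bench z=.009 [0.6541 0.1057] tray [0.6321 0.1017]
[183.5 195.9] 342 bench z=.009 [0.5883 0.3268] tray [0.5698 0.3109]
[320.9 187.3] 50 bench z=.009 [ 0.6356 -0.2074] tray [ 0.6145 -0.1947]
[259.5 195.5] 52 bench z=.009 [0.5971 0.0313] tray [0.5781 0.0313]
[242.5 197.6] 53 
[... 1425 characters left out ...]
1]
[274.6 179.9] 78 bench z=.009 [0.6372 0.2024] tray [0.628  0.1058]
[253.3 183.4] 87 bench z=.009 [0.5677 0.1913] tray [0.5654 0.0959]
[257.8 198. ] 87 bench z=.009 [0.5782 0.1237] tray [0.5749 0.035 ]
[ 88.4 213.2] 230 bench z=.009 [0.0685 0.101 ] tray [0.1159 0.0145]
[296.6 210.7] 60 bench z=.009 [0.6899 0.0602] tray [ 0.6754 -0.0222]
[414.9 259.6] 112 bench z=.009 [ 0.9774 -0.1424] tray [ 0.9343 -0.2046]
[287.7 288.7] 118 bench z=.009 [ 0.6332 -0.2054] tray [ 0.6244 -0.2613]
[209.1 294.1] 118 bench z=.009 [ 0.4374 -0.2058] tray [ 0.4481 -0.2617]
[236.6 315.3] 304 bench z=.009 [ 0.5041 -0.2689] tray [ 0.5082 -0.3186]
[241.5 360.3] 173 bench z=.009 [ 0.5125 -0.3775] tray [ 0.5157 -0.4164]
```

View pics/tcrop.png

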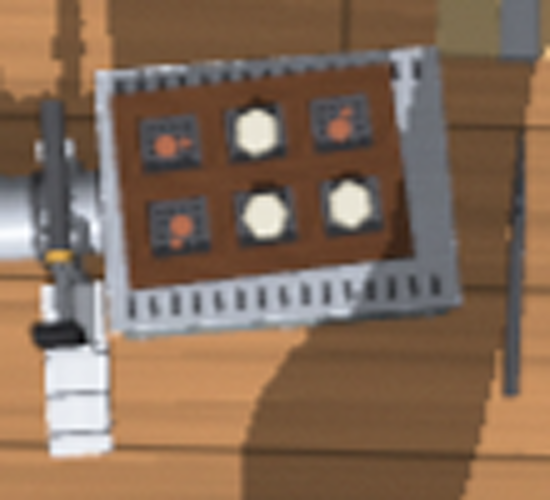

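View pics/pcrop.png

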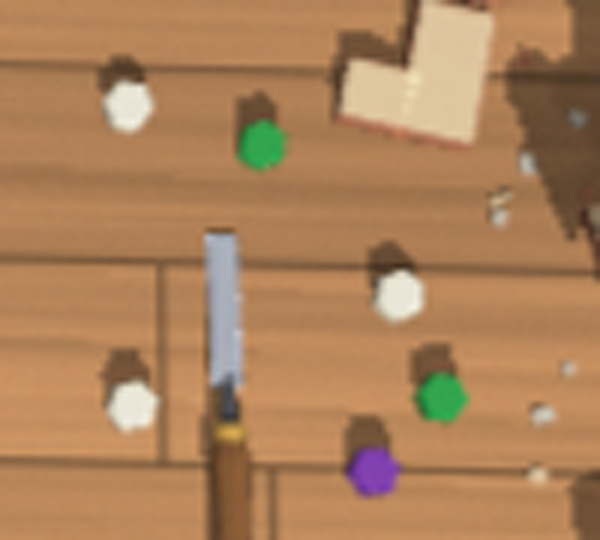

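```bash
python3 - <<'E'
from h import *
c=dict(np.load('top0.npz')); 
im=c['color'].astype(np.float32)
# rectify and 6th harmonic of piece outlines
P={'A':(.635,-.207),'B':(.5145,-.379),'C':(.439,-.207)}
def rect(c,ctr,z,half=.03,n=240):
    src=np.float32([[0,0],[n,0],[n,n],[0,n]]); s=2*half/n
    dst=np.float32([proj(c,(ctr[0]-half+a*s,ctr[1]-half+b*s,z)) for a,b in src])
    H=cv2.getPerspectiveTransform(src,dst)
    return cv2.warpPerspective(c['color'],H,(n,n),flags=cv2.WARP_INVERSE_MAP|cv2.INTER_CUBIC),s
for k,p in P.items():
  for n,mn in(('top',0),('side',0)):
    d=dict(np.load(n+'0.npz')); w,s=rect(d,p,.018)
    sat=w.astype(int); b=sat[...,2]  # blue channel high on white
    for th in (140,190):
        m=(b>th).astype(np.uint8)
        cs,_=cv2.findContours(m,cv2.RETR_EXTERNAL,cv2.CHAIN_APPROX_NONE)
        q=min(cs,key=lambda q:np.linalg.norm(q[:,0].mean(0)-120)-len(q)*.1)
        M=cv2.moments(q); cx,cy=M['m10']/M['m00'],M['m01']/M['m00']
        hull=cv2.convexHull(q)[:,0].astype(float)
        t=np.linspace(0,2*np.pi,360,endpoint=False)
        sup=(((hull-[cx,cy])@np.array([np.cos(t),np.sin(t)]))).max(0)
        h=np.fft.fft(sup)[6]/360
        corner=-np.degrees(np.angle(h))/6
        print(k,n,th,'ctr',(p[0]-.03+cx*s).round(4),(p[1]-.03+cy*s).round(4),'area eq flats mm',round(np.sqrt(M['m00']*s*s/.866)*1e3,1),'corner deg',round(corner,1),'amp mm',round(2*abs(h)*s*1e3,2))
def full(u,v): return 190+u/5,155+v/5
C=[onz(c,*full(u,v),.094) for u,v in((112,84),(392,66),(413,258),(132,290))]
C=np.array(C)[:,:2]; print('tray',C.mean(0).round(4),np.linalg.norm(np.diff(np.vstack([C,C[:1]]),axis=0),axis=1).round(3))
ey=(C[0]+C[3]-C[1]-C[2]); print('yaw y',np.degrees(np.arctan2(-ey[0],ey[1])))
ex=(C[0]+C[1]-C[2]-C[3]); print('yaw x',np.degrees(np.arctan2(ex[1],ex[0])))
W=[(180,225),(265,214),(350,205),(170,143),(256,131),(340,122)]
W=np.array([onz(c,*full(*w),.090)[:2] for w in W]); print(W.round(4),W.mean(0))
for u,v in ((60,333),(60,322)): print('paddle top',onz(c,*full(u,v),.14).round(4))
print('barrel front',onz(c,*full(62,256),.095).round(4))
save(dict(np.load('side0.npz')),'gside.png',7,(190,125,300,200))
E
```

```text
Traceback (most recent call last):
AttributeError: 'float' object has no attribute 'round'
```

```bash
cat > m.py <<'E'
from h import *
def rect(c,ctr,z,half=.03,n=240):
    src=np.float32([[0,0],[n,0],[n,n],[0,n]]); s=2*half/n
    dst=np.float32([proj(c,(ctr[0]-half+a*s,ctr[1]-half+b*s,z)) for a,b in src])
    H=cv2.getPerspectiveTransform(src,dst)
    return cv2.warpPerspective(c['color'],H,(n,n),flags=cv2.WARP_INVERSE_MAP|cv2.INTER_CUBIC),s
def hexa(c,p,z=.018,th=170):
    w,s=rect(c,p,z); m=(w[...,2]>th).astype(np.uint8)
    cs,_=cv2.findContours(m,cv2.RETR_EXTERNAL,cv2.CHAIN_APPROX_NONE)
    q=max(cs,key=cv2.contourArea); M=cv2.moments(q); o=np.array([M['m10'],M['m01']])/M['m00']
    hull=cv2.convexHull(q)[:,0]-o; t=np.linspace(0,2*np.pi,360,endpoint=False)
    h=np.fft.fft((hull@np.array([np.cos(t),np.sin(t)])).max(0))[6]/360
    return (np.array(p)-.03+o*s).round(4), 'flat mm %.1f corner %.1f amp %.2f'%(np.sqrt(M['m00']*s*s/.866)*1e3,-np.degrees(np.angle(h))/6,2e3*abs(h)*s)
E
python3 - <<'E'
from m import *
c=dict(np.load('top0.npz')); d=dict(np.load('side0.npz'))
for k,p in {'A':(.635,-.207),'B':(.5145,-.379),'C':(.439,-.207)}.items():
  for x in(c,d):
    for th in(140,190): print(k,*hexa(x,p,.018,th))
def full(u,v): return 190+u/5,155+v/5
C=np.array([onz(c,*full(u,v),.094) for u,v in((112,84),(392,66),(413,258),(132,290))])[:,:2]
print('tray',C.mean(0).round(4),np.linalg.norm(np.diff(np.vstack([C,C[:1]]),axis=0),axis=1).round(3))
ey=(C[0]+C[3]-C[1]-C[2]); ex=(C[0]+C[1]-C[2]-C[3])
print('yaw',np.degrees(np.arctan2(-ey[0],ey[1])),np.degrees(np.arctan2(ex[1],ex[0])))
W=[(180,225),(265,214),(350,205),(170,143),(256,131),(340,122)]
W=np.array([onz(c,*full(*w),.090)[:2] for w in W]); print(W.round(4),W.mean(0))
print('paddle top',onz(c,*full(60,333),.14).round(4),'barrel front',onz(c,*full(62,256),.095).round(4))
save(d,'gside.png',7,(190,125,300,200))
E
```

```text
A [ 0.6343 -0.2071] flat mm 29.8 corner 19.3 amp 0.48
A [ 0.6345 -0.2073] flat mm 24.9 corner 22.2 amp 0.41
A [ 0.6325 -0.2086] flat mm 32.2 corner 24.9 amp 0.44
A [ 0.6327 -0.2074] flat mm 25.3 corner 27.3 amp 0.51
B [ 0.5138 -0.3787] flat mm 29.4 corner -8.3 amp 0.44
B [ 0.5143 -0.379 ] flat mm 24.6 corner -7.6 amp 0.31
B [ 0.5125 -0.3796] flat mm 30.8 corner -6.4 amp 0.58
B [ 0.5122 -0.3785] flat mm 24.5 corner -8.1 amp 0.51
C [ 0.4392 -0.208 ] flat mm 29.0 corner -16.8 amp 0.53
C [ 0.4395 -0.2082] flat mm 24.4 corner -19.6 amp 0.37
C [ 0.4376 -0.2089] flat mm 31.9 corner -14.7 amp 0.44
C [ 0.4377 -0.2068] flat mm 23.7 corner -14.6 amp 0.44
tray [0.5997 0.0949] [0.21  0.147 0.207 0.157]
yaw 6.572456402258319 7.574554350455359
[[0.5601 0.1546]
 [0.5699 0.0921]
 [0.5782 0.0294]
 [0.6223 0.1646]
 [0.633  0.1008]
 [0.6414 0.0383]] [0.60082573 0.09659894]
paddle top [0.4699 0.2323 0.14  ] barrel front [0.5338 0.2399 0.095 ]
```

View pics/gside.png

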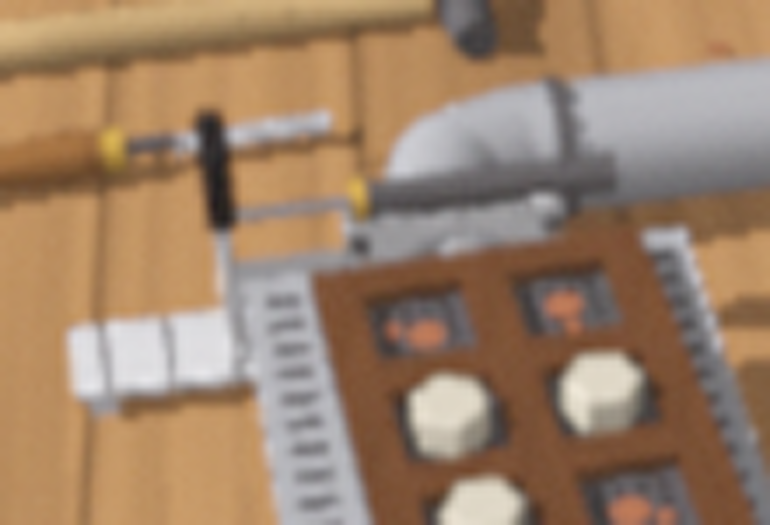

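Side crop: the black pull is at about (210,165) in the crop, with a ~50 mm gap to the gold barrel front at (358,195). A finger fits behind it. All three loose pieces are white and confirmed in the crop. Starting with piece A (.634,-.207), finger axis -8°.

Request:
drive_tool(series=[[[4,3.7,-0.5],6],[[4,3.7,-0.5],6],[[4,3.7,-1],6],[[4,3.7,-1],6],[[4,3.7,-1],6],[[4,3.7,-1],6],[[4,3.7,-1],6],[[4,3.7,-1],6],[[4,3.7,-1],6],[[4.4,4.1,-1],6]], hand=0.45, newtons=15)

```text
time: 1.35
ee_pos: [0.6347, -0.2066, 0.1399]
eef_rot: [0.756, 0.654, -0.0, -0.0]
ft_force: [0.6, -0.7, 0.2]
width: 0.0477
grip_force: 0.0
```

Request:
drive_tool(series=[[[0,0,-3],0],[[0,0,-3],0],[[0,0,-2.5],0],[[0,0,-1.5],0],[[0,0,-1],0],[[0,0,-0.6],0],[[0,0,-0.5],0],[[0,0,0],0],[[0,0,0],0],[[0,0,0],0]])

```text
time: 2.6
ee_pos: [0.6342, -0.2073, 0.02]
eef_rot: [0.757, 0.653, 0.0, 0.0]
ft_force: [0.5, 0.2, -0.6]
width: 0.0476
grip_force: 0.0
```

Request:
drive_tool(series=[[[0,0,0],0],[[0,0,0],0],[[0,0,0],0],[[0,0,0],0],[[0,0,0],0],[[0,0,0.5],0],[[0,0,1.5],0],[[0,0,3],0],[[0,0,3],0],[[0,0,4],0]], hand=1)

```text
time: 3.85
ee_pos: [0.6336, -0.2071, 0.1412]
eef_rot: [0.757, 0.653, -0.0, -0.0]
ft_force: [-0.0, -0.1, -0.2]
width: 0.0275
grip_force: 15.0
```

Request:
drive_tool(series=[[[0,2,0],3],[[0.1,4,0],3],[[0.1,5,0],3],[[0.1,5,0],3],[[0.2,4,0],3],[[0.1,3,0],0],[[0.1,1.3,0],0],[[0,0,-0.6],0],[[0,0,-0.6],0],[[0,0,0],0]])

```text
time: 5.1
ee_pos: [0.6406, 0.0341, 0.1266]
eef_rot: [0.666, 0.746, -0.001, -0.0]
ft_force: [-0.1, 0.5, 0.1]
width: 0.0276
grip_force: 15.0
```

```bash
python3 - <<'E'
from h import *
import cv2
print(r.read_state()['ee_pos'])
a=snap('top');b=snap('side')
for c in (a,b):print(proj(c,(.6405,.0363,.086)),proj(c,r.read_state()['ee_pos']))
x=cv2.resize(a['color'][150:230,200:300],None,fx=4,fy=4,interpolation=2);y=cv2.resize(b['color'][130:220,220:320],None,fx=4,fy=4,interpolation=2)[:320]
cv2.imwrite('pics/p1.png',np.hstack([x,y])[:,:,::-1])
E
```

```text
[0.64059193 0.03409032 0.12655565]
[258.51861291 179.92382977] [258.96510799 176.98265732]
[281.26408887 199.59490847] [281.75943674 189.18653682]
```

View pics/p1.png

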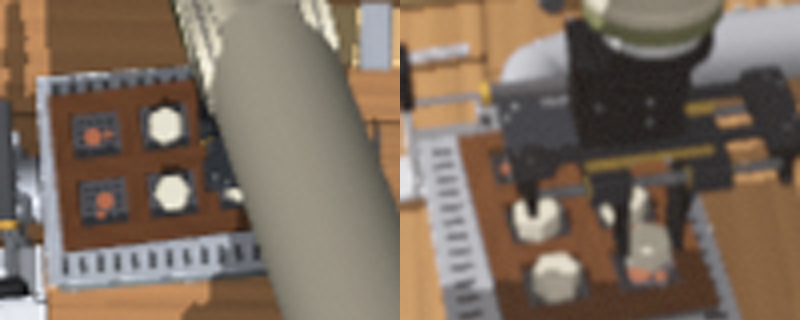

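Side view: the held piece at (650,245) hangs straight over the dust of the empty well at (650,272). Lowering.

Request:
drive_tool(series=[[[0,0.2,-0.5],0],[[0,0,-0.5],0],[[0,0,-0.4],0],[[0,0,-0.2],0],[[0,0,-0.1],0],[[0,0,-0.1],0],[[0,0,-0.1],0],[[0,0,0],0],[[0,0,0],0],[[0,0,0],0]])

```text
time: 6.45
ee_pos: [0.641, 0.0378, 0.1086]
eef_rot: [0.665, 0.747, 0.0, 0.0]
ft_force: [-0.3, 0.2, -0.9]
width: 0.0281
grip_force: 15.0
```

Request:
drive_tool(series=[[[0,0,-0.1],0],[[0,0,-0.1],0],[[0,0,0],0],[[0,0,0],0],[[0,0,0],0],[[0,0,0],0],[[0,0,0],0],[[0,0,0],0],[[0,0,0],0],[[0,0,0],0]])

```text
time: 7.7
ee_pos: [0.641, 0.0378, 0.1066]
eef_rot: [0.665, 0.747, 0.0, 0.0]
ft_force: [0.2, 0.1, 0.2]
width: 0.0278
grip_force: 15.0
```

Request:
drive_tool(series=[[[0,0,-0.05],0],[[0,0,-0.05],0],[[0,0,0],0],[[0,0,0],0],[[0,0,0],0],[[0,0,0],0],[[0,0,0],0],[[0,0,0],0],[[0,0,0],0],[[0,0,0],0]])

```text
time: 8.95
ee_pos: [0.641, 0.0378, 0.1056]
eef_rot: [0.665, 0.747, 0.0, 0.0]
ft_force: [-0.5, -0.4, 1.2]
width: 0.0272
grip_force: 15.0
```

Contact felt. Release, lift.

Request:
drive_tool(series=[[[0,0,0],0],[[0,0,0],0],[[0,0,0],0],[[0,0,0],0],[[0,0,0.5],0],[[0,0,1],0],[[0,0,2],0],[[-2,-2.5,1],2],[[-3.5,-4.2,0],2],[[-3.5,-4.2,0],2]], hand=0.54)

```text
time: 10.2
ee_pos: [0.5505, -0.0721, 0.1521]
eef_rot: [0.625, 0.781, 0.0, 0.001]
ft_force: [1.0, -1.2, 1.0]
width: 0.0404
grip_force: 0.0
```

Request:
drive_tool(series=[[[-3.5,-4.2,0],0],[[-3.5,-4.2,0],0],[[-3,-3.6,-1],0],[[-1.2,-1.6,-2],0],[[0,0,-2],0],[[0,0,-2],0],[[0,0,-1],0],[[0,0,0],0],[[0,0,0],0],[[0,0,0],0]], hand=0.45)

```text
time: 11.45
ee_pos: [0.4395, -0.2073, 0.0713]
eef_rot: [0.625, 0.78, 0.0, 0.001]
ft_force: [1.2, -1.0, -0.3]
width: 0.0477
grip_force: 0.0
```

```bash
python3 - <<'E'
from h import *
a=snap('top');b=snap('side'); print(r.read_state()['ee_pos'])
x=cv2.resize(a['color'][150:250,200:300],None,fx=4,fy=4,interpolation=2);y=cv2.resize(b['color'][130:330,180:330],None,fx=2.6,fy=2,interpolation=2)
cv2.imwrite('pics/p2.png',np.hstack([x,y])[:,:,::-1])
E
```

```text
[ 0.43926584 -0.20726484  0.07103255]
```

View pics/p2.png

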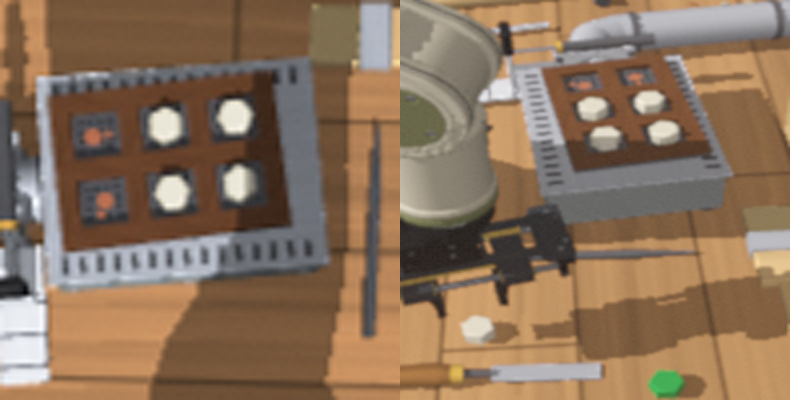

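Piece A sits flat in its well at top-crop (236,117). The gripper is above C, so descend and grip.

Request:
drive_tool(series=[[[0,0,-1.5],0],[[0,0,-1.5],0],[[0,0,-1],0],[[0,0,-0.6],0],[[0,0,-0.4],0],[[0,0,-0.1],0],[[0,0,0],0],[[0,0,0],0],[[0,0,0],0],[[0,0,0],0]])

```text
time: 12.8
ee_pos: [0.439, -0.2072, 0.0197]
eef_rot: [0.625, 0.78, 0.0, 0.0]
ft_force: [0.2, 0.3, -0.6]
width: 0.0478
grip_force: 0.0
```

Request:
drive_tool(series=[[[0,0,0],0],[[0,0,0],0],[[0,0,0],0],[[0,0,0],0],[[0,0,0],0],[[0,0,0.5],0],[[0,0,1.5],0],[[0,0,3],0],[[0,0,3.5],0],[[0,0,4],0]], hand=1)

```text
time: 14.05
ee_pos: [0.4388, -0.2069, 0.1466]
eef_rot: [0.625, 0.78, 0.0, 0.0]
ft_force: [0.8, 0.2, -1.2]
width: 0.0277
grip_force: 15.0
```

Request:
drive_tool(series=[[[1,2,0],-1],[[2,4,0],-1],[[2.3,4.6,0],-1],[[2.4,4.8,0],-1],[[2.4,4.8,0],-1],[[2.4,4.8,0],0],[[2.3,4.6,0],0],[[2,4,0],0],[[1.2,2.4,0],0],[[0.5,1,-0.5],0]])

```text
time: 15.3
ee_pos: [0.6243, 0.1646, 0.1406]
eef_rot: [0.658, 0.753, 0.001, 0.0]
ft_force: [-0.3, -0.5, -0.6]
width: 0.0273
grip_force: 15.0
```

Request:
drive_tool(series=[[[0,0,-1],0],[[0,0,-1],0],[[0,0,-0.5],0],[[0,0,-0.3],0],[[0,0,-0.2],0],[[0,0,0],0],[[0,0,0],0],[[0,0,0],0],[[0,0,0],0],[[0,0,0],0]])

```text
time: 16.55
ee_pos: [0.624, 0.1629, 0.1096]
eef_rot: [0.659, 0.752, 0.0, 0.0]
ft_force: [-0.6, -0.2, -0.9]
width: 0.0276
grip_force: 15.0
```

Request:
drive_tool(series=[[[0,0,-0.1],0],[[0,0,-0.1],0],[[0,0,-0.1],0],[[0,0,-0.05],0],[[0,0,0],0],[[0,0,-0.05],0],[[0,0,0],0],[[0,0,0],0],[[0,0,0],0],[[0,0,0],0]])

```text
time: 17.8
ee_pos: [0.624, 0.1629, 0.1057]
eef_rot: [0.659, 0.752, 0.0, 0.0]
ft_force: [-0.6, -0.0, 0.9]
width: 0.0278
grip_force: 15.0
```

Request:
drive_tool(series=[[[0,0,0],0],[[0,0,0],0],[[0,0,0],0],[[0,0,0],0],[[0,0,0.5],0],[[0,0,1],0],[[0,0,2.5],0],[[-0.5,-2.5,1],-5],[[-1,-5,0],-5],[[-1.1,-5.5,0],-5]], hand=0.54)

```text
time: 19.05
ee_pos: [0.5979, 0.0322, 0.1566]
eef_rot: [0.752, 0.659, 0.001, 0.0]
ft_force: [0.8, -1.1, 0.4]
width: 0.0403
grip_force: 0.0
```

Request:
drive_tool(series=[[[-1.2,-5.8,0],-5],[[-1.2,-5.8,0],-5],[[-1.2,-5.8,0],-5],[[-1.2,-5.8,0],-5],[[-1.2,-5.8,0],-5],[[-1.2,-5.8,0],-5],[[-1,-4.4,-1],-1],[[-0.3,-2,-2],0],[[0,0,-2.5],0],[[0,0,-2],0]], hand=0.45)

```text
time: 20.3
ee_pos: [0.5134, -0.3778, 0.0792]
eef_rot: [0.9, 0.436, 0.0, -0.001]
ft_force: [0.4, -0.0, -0.3]
width: 0.0479
grip_force: 0.0
```

```bash
python3 - <<'E'
from h import *
a=snap('top');b=snap('side'); print(r.read_state()['ee_pos'])
for c in (a,b): print(proj(c,(.5135,-.379,.018)))
x=cv2.resize(a['color'][150:250,200:300],None,fx=4,fy=4,interpolation=2);y=cv2.resize(b['color'][130:380,180:330],None,fx=2.6,fy=1.6,interpolation=2)
cv2.imwrite('pics/p3.png',np.hstack([x,y])[:,:,::-1])
E
```

```text
[ 0.51234326 -0.37709727  0.07792327]
[366.31684116 219.04118074]
[241.82083127 359.71684084]
```

View pics/p3.png

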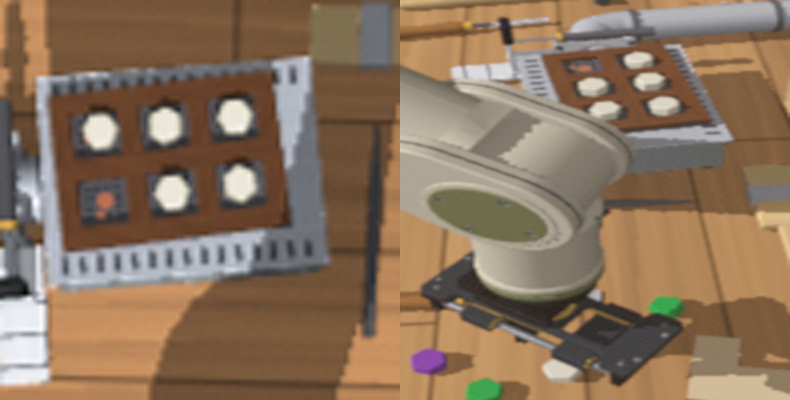

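Five wells filled and flat. The only empty one is well2 at top-crop (104,200). The gripper is over B, so descend.

Request:
drive_tool(series=[[[0.1,-0.1,-1.5],0],[[0,-0.1,-1.5],0],[[0,0,-1.3],0],[[0,0,-0.8],0],[[0,0,-0.5],0],[[0,0,-0.2],0],[[0,0,0],0],[[0,0,0],0],[[0,0,0],0],[[0,0,0],0]])

```text
time: 21.65
ee_pos: [0.514, -0.3812, 0.0227]
eef_rot: [0.9, 0.435, 0.0, 0.0]
ft_force: [-0.2, 0.1, 0.2]
width: 0.048
grip_force: 0.0
```

Request:
drive_tool(series=[[[0,0,0],0],[[0,0,0],0],[[0,0,0],0],[[0,0,0],0],[[0,0,0],0],[[0,0,0.5],0],[[0,0,1.5],0],[[0,0,3],0],[[0,0,3.5],0],[[0,0,4],0]], hand=1)

```text
time: 22.9
ee_pos: [0.5139, -0.3811, 0.1497]
eef_rot: [0.9, 0.435, 0.0, 0.0]
ft_force: [0.0, -0.1, -0.4]
width: 0.0278
grip_force: 15.0
```

Request:
drive_tool(series=[[[0.1,1,0.2],2],[[0.2,2.5,0.2],5],[[0.4,4,0],5],[[0.5,5,0],5],[[0.5,5.5,0],5],[[0.5,5.5,0],5],[[0.5,5.5,0],5],[[0.5,5.5,0],5],[[0.5,5.5,0],5],[[0.4,5,0],4]])

```text
time: 24.15
ee_pos: [0.5545, 0.0711, 0.1518]
eef_rot: [0.657, 0.754, 0.0, 0.0]
ft_force: [0.7, 0.7, -0.0]
width: 0.0276
grip_force: 15.0
```

Request:
drive_tool(series=[[[0.3,4,0],0],[[0.2,2.8,0],0],[[0,1.8,0],0],[[0,0,0],0],[[0,0,-1],0],[[0,0,-1],0],[[0,0,0],0],[[0,0,0],0],[[0,0,0],0],[[0,0,0],0]])

```text
time: 25.4
ee_pos: [0.5601, 0.1549, 0.1318]
eef_rot: [0.659, 0.752, 0.0, 0.0]
ft_force: [0.1, 0.5, 0.2]
width: 0.0275
grip_force: 15.0
```

```bash
python3 - <<'E'
from h import *
b=snap('side'); print(r.read_state()['ee_pos'])
print(proj(b,(.5601,.1547,.086)))
save(b,'p4.png',7,(210,130,310,210))
E
```

```text
[0.56008945 0.15489435 0.13178239]
[250.63380542 173.56031971]
```

View pics/p4.png

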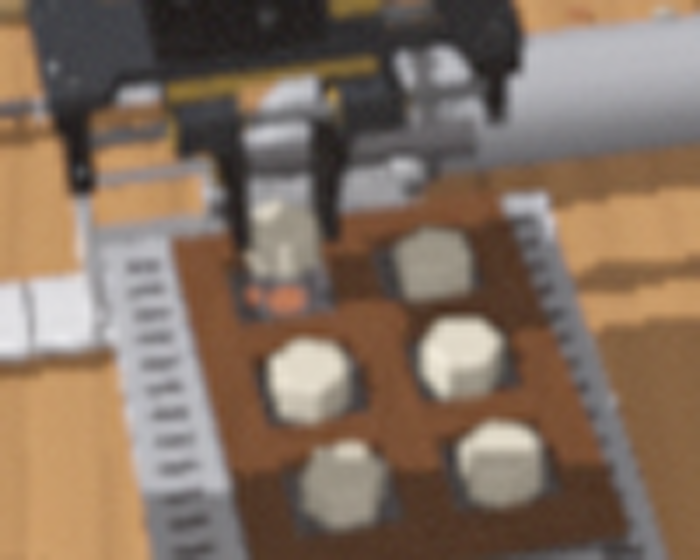

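The held piece at (285,235) is level over the last well. Lowering.

Request:
drive_tool(series=[[[0,0,-0.6],0],[[0,0,-0.6],0],[[0,0,-0.4],0],[[0,0,-0.3],0],[[0,0,-0.2],0],[[0,0,0],0],[[0,0,0],0],[[0,0,-0.1],0],[[0,0,0],0],[[0,0,0],0]])

```text
time: 26.7
ee_pos: [0.56, 0.1548, 0.1096]
eef_rot: [0.659, 0.752, 0.0, 0.0]
ft_force: [-0.7, -1.3, 0.2]
width: 0.0271
grip_force: 15.0
```

Request:
drive_tool(series=[[[0,0,-0.05],0],[[0,0,0],0],[[0,0,-0.05],0],[[0,0,0],0],[[0,0,0],0],[[0,0,0],0],[[0,0,0],0],[[0,0,0],0],[[0,0,0],0],[[0,0,0],0]])

```text
time: 27.95
ee_pos: [0.56, 0.1548, 0.1086]
eef_rot: [0.659, 0.752, 0.0, 0.0]
ft_force: [-0.2, 0.1, -0.0]
width: 0.0274
grip_force: 15.0
```

Request:
drive_tool(series=[[[0,0,-0.05],0],[[0,0,0],0],[[0,0,0],0],[[0,0,0],0],[[0,0,0],0],[[0,0,0],0],[[0,0,0],0],[[0,0,0],0],[[0,0,0],0],[[0,0,0],0]])

```text
time: 29.2
ee_pos: [0.56, 0.1549, 0.1085]
eef_rot: [0.659, 0.752, 0.0, 0.0]
ft_force: [-3.2, -1.8, 5.2]
width: 0.0276
grip_force: 15.0
```

Request:
drive_tool(series=[[[0,0,0],0],[[0,0,0],0],[[0,0,0],0],[[0,0,0],0],[[0,0,0.5],0],[[0,0,1.5],0],[[0,0,3.5],0],[[0,0,4],0],[[0,0,1.5],0],[[0,0,0],0]], hand=0.54)

```text
time: 30.45
ee_pos: [0.5604, 0.155, 0.2192]
eef_rot: [0.659, 0.752, 0.001, 0.001]
ft_force: [-0.2, -0.2, 0.4]
width: 0.0399
grip_force: 0.0
```

```bash
python3 - <<'E'
from h import *
for n in('top','side'):
    c=dict(np.load(n+'0.npz')); im=c['color'].astype(int)
    u0,v0=(200,221) if n=='top' else (220,149)
    m=(im.max(2)<55).astype(np.uint8)
    N,l,st,ce=cv2.connectedComponentsWithStats(m)
    for i in range(1,N):
        if abs(ce[i]-[u0,v0]).max()<14 and st[i,4]>8:
            ys,xs=np.where(l==i); 
            print(n,st[i],ce[i].round(1)); 
            top=xs[ys<=ys.min()+1].mean() 
            if n=='side': print(onz(c,top+.5,ys.min()+1.5,.14).round(4))
            print(' mid z.122',onz(c,*ce[i],.122).round(4),' .14',onz(c,*ce[i],.14).round(4))
b=snap('side'); save(b,'p5.png',7,(200,120,310,205)); print(r.read_state()['ee_pos'])
E
```

```text
top [197 219  10   5  33] [201.9 221.3]
 mid z.122 [0.4736 0.235  0.122 ]  .14 [0.4708 0.2326 0.14  ]
side [219 143   4  14  27] [220.6 150. ]
[0.4727 0.2354 0.14  ]
 mid z.122 [0.4724 0.2312 0.122 ]  .14 [0.4741 0.2077 0.14  ]
[0.55989989 0.15466661 0.21780944]
```

View pics/p5.png

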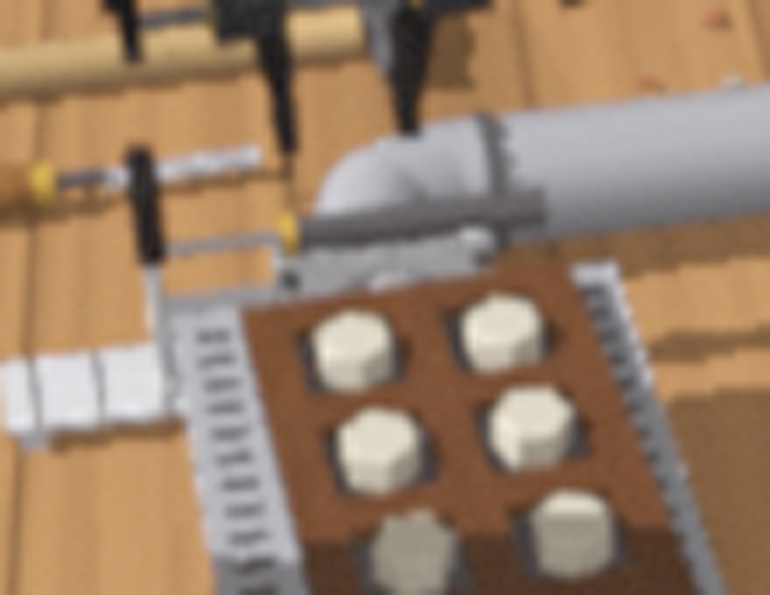

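All six wells are filled and flat. The pull is at about (.472,.234) with the slide axis at ~7.3°. Next is the gate.

Request:
drive_tool(series=[[[-2,1.8,0],0],[[-3,2.7,0],0],[[-3,2.7,0],0],[[-0.8,0.7,-0.7],0],[[0,0,-2],0],[[0,0,-2.5],0],[[0,0,-2.5],0],[[0,0,-1.5],0],[[0,0,-0.9],0],[[0,0,-0.5],0]], hand=0.45)

```text
time: 31.75
ee_pos: [0.472, 0.2339, 0.1119]
eef_rot: [0.659, 0.752, 0.0, -0.0]
ft_force: [-0.6, -0.4, -0.0]
width: 0.0477
grip_force: 0.0
```

Request:
drive_tool(series=[[[0,0,0],0],[[0,0,0],0],[[0,0,0],0],[[0,0,0],0],[[0,0,0],0],[[0,0,0],0],[[0,0,0],0],[[0,0,0],0],[[0,0,0],0],[[0,0,0],0]], hand=1, newtons=10)

```text
time: 33.0
ee_pos: [0.4723, 0.2339, 0.1123]
eef_rot: [0.659, 0.752, 0.0, 0.0]
ft_force: [3.0, -0.4, 2.7]
width: 0.0139
grip_force: 10.0
```

Request:
drive_tool(series=[[[0.05,0,0],0],[[0,0,0],0],[[0,0,0],0],[[0,0,0],0],[[0,0,0],0],[[0,0,0],0],[[0,0,0],0],[[0,0,0],0],[[0,0,0],0],[[0,0,0],0]], newtons=40)

```text
time: 34.25
ee_pos: [0.4723, 0.2339, 0.1122]
eef_rot: [0.659, 0.752, -0.0, -0.0]
ft_force: [-0.2, -0.2, 6.0]
width: 0.0137
grip_force: 40.0
```

The pull is at the shut stop with the TCP at (.4723,.2339), so half open is at (.4425,.230).

Request:
drive_tool(series=[[[-0.2,-0.02,0.03],0],[[-0.3,-0.04,0.03],0],[[-0.4,-0.05,0],0],[[-0.4,-0.05,0],0],[[-0.4,-0.05,0],0],[[-0.4,-0.05,0],0],[[-0.3,-0.04,0],0],[[-0.3,-0.04,0],0],[[-0.2,-0.03,0],0],[[-0.1,-0.01,0],0]])

```text
time: 35.5
ee_pos: [0.4429, 0.2309, 0.1124]
eef_rot: [0.659, 0.752, 0.001, -0.0]
ft_force: [9.9, 6.9, -10.8]
width: 0.014
grip_force: 40.0
```

Request:
drive_tool(series=[[[0,0,0],0],[[0,0,0],0],[[0,0,0],0],[[0,0,0],0],[[0,0,0],0],[[0,0,0],0],[[0,0,0],0],[[0,0,0],0],[[0,0,0],0],[[0,0,0],0]])

```text
time: 36.75
ee_pos: [0.4429, 0.2309, 0.1124]
eef_rot: [0.659, 0.752, 0.001, -0.0]
ft_force: [8.4, 5.8, -9.7]
width: 0.0138
grip_force: 40.0
```

Request:
drive_tool(series=[[[-0.05,0.06,-0.04],0],[[0,0,0],0],[[0,0,0],0],[[0,0,0],0],[[0,0,0],0],[[0,0,0],0],[[0,0,0],0],[[0,0,0],0],[[0,0,0],0],[[0,0,0],0]])

```text
time: 38.0
ee_pos: [0.443, 0.2309, 0.1123]
eef_rot: [0.659, 0.752, 0.001, 0.0]
ft_force: [9.2, 3.0, -7.0]
width: 0.0141
grip_force: 40.0
```

```bash
python3 - <<'E'
from m import *
c=snap('top'); d=dict(np.load('top0.npz'))
# wells: white centre of each, at piece top z=.104
R=np.array([[.991,-.132],[.132,.991]])
for i,(a,b) in enumerate([(-32,-64),(-32,0),(-32,64),(32,-64),(32,0),(32,64)]):
    p=np.array([.6003,.0955])+R@np.array([a,b])/1e3
    try: print(i,p.round(4),*hexa(c,tuple(p),.104,130))
    except Exception as e: print(i,'hidden',e)
    print('  side',*hexa(snap('side'),tuple(p),.104,130))
E
```

```text
0 [0.577  0.0279] [0.5813 0.0236] flat mm 4.2 corner 4.1 amp 0.13
  side [0.5771 0.0267] flat mm 25.8 corner 14.3 amp 0.24
1 [0.5686 0.0913] [0.5672 0.0931] flat mm 29.8 corner -21.3 amp 0.49
  side [0.5653 0.0902] flat mm 36.0 corner -16.4 amp 0.30
2 [0.5601 0.1547] [0.5594 0.1565] flat mm 29.7 corner -22.6 amp 0.47
  side [0.5576 0.1538] flat mm 36.3 corner -19.3 amp 0.19
3 [0.6405 0.0363] [0.6331 0.0321] flat mm 1.5 corner -1.3 amp 0.02
  side [0.6399 0.0341] flat mm 25.3 corner -19.7 amp 0.25
4 [0.632  0.0997] [0.6305 0.1016] flat mm 30.2 corner 1.5 amp 0.46
  side [0.6286 0.0994] flat mm 36.1 corner 5.0 amp 0.48
5 [0.6236 0.1631] [0.6235 0.1614] flat mm 30.4 corner -22.3 amp 0.36
  side [0.6217 0.1596] flat mm 36.2 corner -17.2 amp 0.30
```

Request:
drive_tool(series=[[[-0.1,0,-0.03],0],[[0,0,0],0],[[0,0,0],0],[[0,0,0],0],[[0,0,0],0],[[0,0,0],0],[[0,0,0],0],[[0,0,0],0],[[0,0,0],0],[[0,0,0],0]])

```text
time: 39.6
ee_pos: [0.4423, 0.2308, 0.1123]
eef_rot: [0.659, 0.752, 0.001, 0.001]
ft_force: [10.1, 3.3, -3.2]
width: 0.0142
grip_force: 40.0
```

Travel is now about 30.1 mm and the force along the slide is about 10.5 N, both matching half open. Handing in.

```bash
python3 -c "
from bench import r
print(r.close_job())"
```

```text
the job is handed in; nothing more can be done
None
```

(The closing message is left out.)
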